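Find the tin that rattles

TASK

A loose bearing ball is lost in one of the three closed steel tins; the contents of the other two are packed tight. Going from the robot's left to its right, lift each tin clear of the bench, shake it briskly to and fro along its length a few times and set it back upright on its own spot. Then hold the tin that rattled upright and still, about 15 cm above the middle of the cork pad, and finish while holding it there, with the other two tins on their spots and everything else left alone.

Things in the scene. Friction and masses are not known exactly. Their poses are not given: they have to be found in the camera images.
- tin_left: Closed rectangular steel tin, 120 mm long, 60 mm wide and 60 mm high, the one farthest to the robot's left (+y). Origin at the centre of its underside, x along its length (roughly away from the robot), y across, z up. Room for a finger along both long sides.
- tin_middle: The same kind of tin, 120 x 60 x 60 mm, the one in the middle. Origin and axes as for tin_left. All three look alike and weigh 0.30 to 0.44 kg with their contents, whichever holds the ball, so only moving them tells them apart. A brisk shake is 0.2 m/s or faster in each stroke, with a stop or turn between strokes.
- tin_right: The same kind of tin, 120 x 60 x 60 mm, the one farthest to the robot's right (-y). Origin and axes as for tin_left. In one tin a loose 34 mm steel ball of 160 g rolls along the length, up to 39 mm either side of the middle: shaken, it knocks on the ends and comes to lie off-centre, so the wrist moment shifts by up to 0.12 N m; the contents of the others, as heavy, stay put.
- pad: Square cork pad, 130 x 130 mm and 4 mm thick, fixed on the bench beyond the tins. Origin at its centre on the bench, z up.
- offcut: Bystander: loose pine offcut, 60 x 40 x 40 mm, between the left and middle tins. Origin at the centre of its underside, long side along its x.
- screwdriver: Bystander: screwdriver lying on the bench between the middle and right tins, along its x, under 40 mm high and about 200 mm long.
- glue: Bystander: white glue bottle, 56 mm across and 150 mm high, standing to the right. Origin at the centre of its underside.
- square: Bystander: try square lying flat, about 180 x 110 mm, 18 mm high, to the right of the pad. Origin under its wooden stock.
- push_stick: Bystander: wooden push stick lying flat, about 230 mm long, 18 mm high, to the left of the pad.
- mug: Bystander: white mug, 80 mm across and 90 mm high, to the left. Origin at the centre of its underside.
Not all that is in view belongs to the job. Leave any purple or turquoise look-alike of the tin_middle alone.

How it is judged:
By the outcome, as a careful person would: the job done as asked, in the order asked, and still so for the second after the job is handed in, while the arm keeps its last pose, push and grip.
It also fails if it takes over 72 s, if anything falls off the work surface, if the arm or the gripper's body presses on something with over 40 N, if the wrist force passes 120 N, or if a joint passes its speed limit or range.

ROBOT

A 6-joint arm with a two-finger parallel gripper is mounted at the origin on the work surface. World frame = base frame: x ahead of the robot, y to its left, z up, the work surface at z = 0. Lengths are in m, angles in rad, forces in N, time in s.
With the tool pointing down it reaches from about 0.35 to 0.725 m from the base axis. Payload 6 kg.
Tool frame: the origin (TCP) lies at the centre of the arm's flange, where the gripper is bolted on; the fingertips stand 173 mm ahead of it and the grasp point (between the pads) lies 155 mm ahead of it; z points along the fingers, y is the direction in which the jaws open and shut (so a half turn about z gives the same grasp; the last joint's range is limited). The gripper opens to 85 mm and grips with 20 to 120 N. Pads are 22 mm wide; open, the fingers measure 114 mm over their backs; the gripper's body (76 mm by 85 mm) begins 54 mm behind the grasp point. The pads swing forward as they close: fully open they stand 13 mm farther back than shut.
Start: joints at [1.634, 0.04, 0.085, 0, -1.615, -0.334], TCP at [0.16, 0.578, 0.405] pointing down, gripper open.
Joint ranges: [-2.56, 2.56], [-1.29, 2.01], [-1.08, 1.49], [-3.29, 1.98], [-2.81, -0.18], [-2.99, 2.99]. Speed limits (rad/s): [2.57, 2.57, 3.01, 3.14, 3.14, 3.14].

INTERFACE

Orientations are given as a rotation vector (axis times angle).
In Python, from cell import observe, imaging, close_job gives the robot as it stands. The module is installed in compiled form; this text tells all that it offers.
- The arm moves only by the tool apply_moves, never from a script. Its argument "moves" is one flat list of numbers, 7 for each row, row after row: the shift along the tool's x, y, z in mm, then the turn, a rotation vector about the tool's x, y, z in degrees, then the opening, from -1 (shut) to 1 (fully open). A call has 1 to 12 rows; each row shifts and turns the commanded pose from where the row before left it, along the tool's axes as they then stand; what a row does not reach is not made up. A row lasts 1/10 s, in which the tool goes at most 50 mm and 8.59 degrees, less where a joint would pass 70% of its speed; a pose out of reach is approached as far as the arm can. A call is refused whole if a number of a shift passes 50 or a number of a turn 8.59, either way. A call with a gripper value outside its range is refused whole. The fingers move at their own pace and stop on an object; "grip_force" is the grip in N (left out, the last holds). Time passes only in rows, so rows that do not move let the fingers close. It gives the time, the measured TCP pose, the force and the opening at its end, in the units of the state.
- observe(): the state, without advancing time (a new reading comes with each control period).
- imaging.camera(name): name is "scene" or "top"; returns a dict with "img" (400x640x3 uint8, red, green, blue), "depth" (400x640 float32, m along the optical axis (not along the pixel's ray), 0 where there is no reading), "K" (3x3 intrinsics, pixels), "k1" (the pictures are not rectified: a ray, as slopes to the right and down, at radius r is drawn at 1 + k1 r^2 times it, then the intrinsics apply), "R" (3x3) and "t" (3): a world point X has camera coordinates R X + t. Camera axes: x right, y down, z forward; pixel columns grow to the right and rows downward; lengths in m; the calibration is good to about 2 mm. A picture is of the moment at which its call begins.
- close_job(): hands the job in, once; it reports no verdict.
The state is a dict: "time": time; "joint_positions": joint angles; "qvel": joint speeds; "tau": joint torques, N m; "eef_pos": TCP position; "eef_rot": TCP orientation; "ft_force": force on the tool from outside, world axes, zero at the start; "torque": the same for the moment, N m; "width": finger opening in m.
Only numpy, scipy, OpenCV 4.12 (cv2) and the standard library are available. Lean on these libraries where they do the work, as an engineer would, in place of code of your own. Each camera call takes 0.05 s, during which the arm holds its last target. There are 200 camera calls.

## Working session

There is one attempt and no reset: what is moved stays moved. The work goes in short steps, Python scripts to look and compute and a tool call to move; the robot and the scene stay as the last step left them, time stands still between calls to the robot, and variables do not carry over. Pictures are saved under pics/ and viewed, about 8 in all and at most 12, crops included, and the job is handed in when it is done.

Besides the shell and the picture viewer there is one more tool, called after "Call:" as name(argument=value, ...), one argument or row to a line, values as JSON. apply_moves: Moves the arm, as the interface text tells. Its arguments: {"type":"object","properties":{"moves":{"type":"array"},"grip_force":{"type":"number"}},"required":["moves"]}

```bash
mkdir -p pics
cat > h.py <<'E'
import numpy as np, cv2
from cell import observe, imaging, close_job
def cloud(c):
    h,w=c["depth"].shape; u,v=np.meshgrid(np.arange(w),np.arange(h))
    K=c["K"]; D=np.array([c["k1"],0,0,0,0.])
    p=cv2.undistortPoints(np.stack([u,v],-1).reshape(-1,1,2).astype(np.float64),K,D).reshape(h,w,2)
    z=c["depth"]; P=np.dstack([p*z[...,None],z])
    return (P-c["t"])@c["R"]
E
python3 - <<'E'
from h import *
for n in("top","scene"):
    c=imaging.camera(n); cv2.imwrite(f"pics/{n}0.png",c["img"][...,::-1]); W=cloud(c); np.savez(f"{n}0.npz",W=W,img=c["img"],d=c["depth"])
    print(n,c["k1"],-c["R"].T@c["t"])
s=observe(); print(s)
E
```

```text
top -0.06974305627311236 [ 1.32882090e-01 -3.41005943e-04  1.62266218e+00]
scene -0.024210465258393245 [1.28603593 0.46032966 1.05142492]
{'time': 0.1, 'joint_positions': array([ 1.63370972e+00,  4.08085153e-02,  8.38941594e-02, -4.17182002e-04,
       -1.61549516e+00, -3.33702816e-01]), 'qvel': array([ 0.00068642, -0.00136537,  0.00271631,  0.00103363, -0.00044482,
        0.00014889]), 'tau': array([-4.96163964e-03, -3.69350016e+01,  3.48276150e+01,  6.95158526e+00,
       -4.50983542e-03,  5.28706806e-06]), 'eef_pos': array([0.16039534, 0.57815505, 0.40373548]), 'eef_rot': array([ 3.11119662e+00, -4.23803598e-01, -1.42546912e-04]), 'ft_force': array([-0.03167264,  0.25776003,  1.19597744]), 'torque': array([ 1.73345408e-02,  2.25430989e-05, -8.37131420e-03]), 'width': 0.0855394402754302}
```

View pics/top0.png

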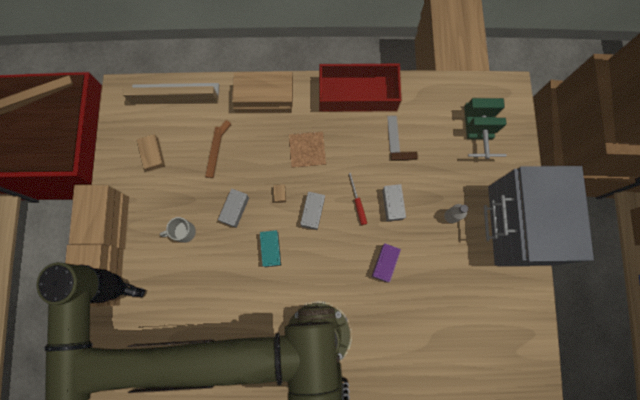

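View pics/scene0.png

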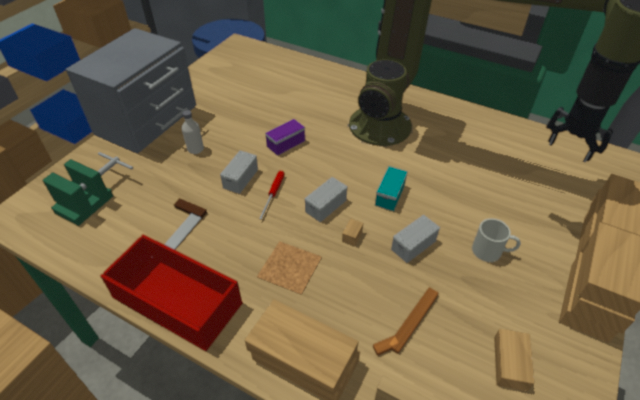

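The top picture shows the grey tins at about (233,208), (312,211) and (394,202), and the pad at (307,149). The offcut is at (279,193) and the screwdriver at (358,203). The teal (270,248) and purple (386,262) boxes are decoys.

```bash
cat >> h.py <<'E'
def rect(P):
    (cx,cy),(a,b),g=cv2.minAreaRect((P[:,:2]*1000).astype(np.float32))
    if a<b: a,b,g=b,a,g+90
    g=(g+90)%180-90
    return np.round([cx,cy,a,b,g],1)
def tins(c,seeds,W=None):
    W=cloud(c) if W is None else W
    out=[]
    for u,v in seeds:
        m=((W[...,2]>.05)&(W[...,2]<.07)).astype(np.uint8)
        n,l=cv2.connectedComponents(m,connectivity=4)
        k=l[v,u]; P=W[l==k] if k else np.zeros((1,3)); out.append((rect(P),len(P),P[:,2].mean().round(4)))
    return out
E
python3 - <<'E'
from h import *
d=np.load("top0.npz"); W=d["W"]
for r in tins(None,[(233,208),(312,211),(394,202),(270,248),(386,262)],W): print(r)
print("bench z",np.median(W[160:180,250:290,2]))
def pr(n,u0,u1,v0,v1,z0,z1,m=None):
    w=W[v0:v1,u0:u1].reshape(-1,3); k=(w[:,2]>z0)&(w[:,2]<z1)
    print(n,rect(w[k]),k.sum(),w[k][:,2].max(), w[k].min(0),w[k].max(0))
pr("pad",285,330,128,170,.0025,.02)
pr("offcut",268,290,180,206,.03,.06)
pr("driver",342,372,170,228,.012,.06)
pr("glue",445,475,195,228,.03,.2)
pr("square",382,420,112,163,.01,.04)
pr("mug",158,196,212,245,.03,.12)
pr("stick",203,232,118,180,.01,.04)
i=d["img"]; hsv=cv2.cvtColor(i,cv2.COLOR_RGB2HSV)
m=np.zeros((400,640),bool); m[128:172,284:332]=(hsv[128:172,284:332,0]<14)
print("pad colour",rect(W[m]))
d=np.load("scene0.npz"); W=d["W"]
for r in tins(None,[(415,235),(328,194),(240,166)],W): print("scene",r)
E
```

```text
(array([444. , 299.7, 122.8,  63.9, -21.9]), 599, np.float64(0.0597))
(array([432.3,  15.6, 122.5,  61.8, -13.4]), 588, np.float64(0.0598))
(array([ 459.4, -275. ,  122.8,   62.1,    5.8]), 595, np.float64(0.0598))
(array([296.7, 165. , 123.8,  61.9,   5.7]), 623, np.float64(0.0599))
(array([ 244.8, -239.7,  124.6,   62.5,  -20.8]), 641, np.float64(0.0597))
bench z -0.0005049414359371481
pad [675.   36.4 166.1 163.1  89.3] 844 0.016332814795564046 [ 0.59251431 -0.04762603  0.00250014] [0.75619414 0.11876807 0.01633281]
offcut [499.6 135.1  61.8  39.8   2.6] 187 0.047528027325358255 [0.46799493 0.11400924 0.03124816] [0.53056266 0.15432274 0.04752803]
driver [ 480.4 -145.1  196.7   25.1   13.8] 214 0.03446398623364321 [ 0.38459067 -0.17620736  0.01205717] [ 0.57558851 -0.11879595  0.03446399]
glue [ 412.4 -485.7   55.2   47.6   30.9] 303 0.15623244497748276 [ 0.38690254 -0.51568609  0.03018825] [ 0.44049989 -0.46095103  0.15623244]
square [ 7.120e+02 -3.288e+02  1.757e+02  1.102e+02  4.000e-01] 277 0.02657391377033715 [ 0.62390509 -0.38366717  0.01009401] [ 0.79995295 -0.27352551  0.02657391]
mug [353.5 490.6 107.   81.9 -45.3] 360 0.09865309147117494 [0.32246489 0.43924838 0.03021283] [0.4028358  0.55590666 0.09865309]
stick [675.5 374.2 225.2  88.2  -1.9] 475 0.03308381790456205 [0.56323345 0.32671049 0.01008669] [0.78724809 0.41982397 0.03308382]
pad colour [433.1  16.9 601.2 123.8   4.7]
scene (array([445. , 300.2, 126.3,  63.3, -21.4]), 880, np.float64(0.0597))
scene (array([433.7,  17.3, 127.3,  63.8, -13.3]), 720, np.float64(0.0594))
scene (array([ 458.5, -272.4,  125.6,   66.8,    6.4]), 615, np.float64(0.0594))
```

Run:
```python
import cv2
i=cv2.imread("pics/top0.png")[120:270,200:420]; cv2.imwrite("pics/crop0.png",cv2.resize(i,None,fx=3.6,fy=3.6,interpolation=cv2.INTER_CUBIC))
```

```text
(no output)
```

View pics/crop0.png

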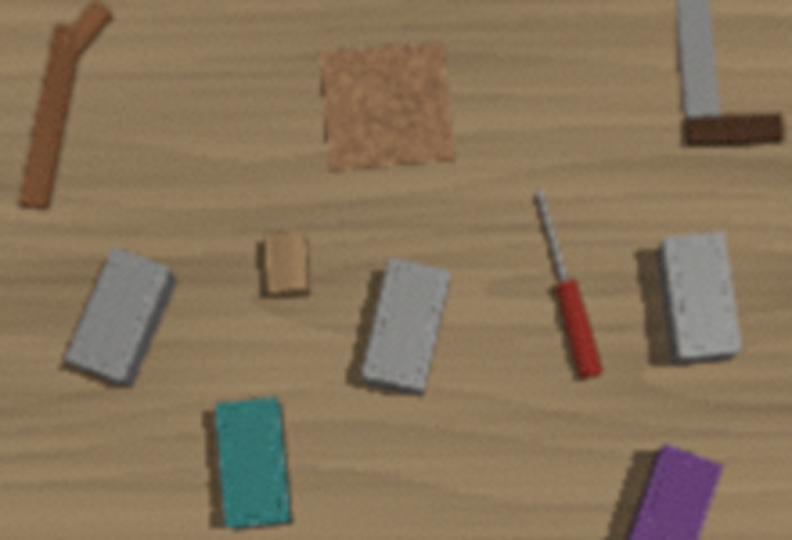

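Heights (60 mm) and sizes (about 122 x 62 mm) match the stated ones. I'll average the two cameras. Next is a helper for the tool-frame deltas, plus the pad centre from its corners at crop pixels (322,52), (441,42), (453,158) and (330,170).

```bash
cat >> h.py <<'E'
from scipy.spatial.transform import Rotation as Ro
def go(xyz_mm,yaw_deg,s=None):
    s=s or observe(); R=Ro.from_rotvec(s["eef_rot"])
    a=np.radians(yaw_deg); T=Ro.from_matrix(np.array([[np.cos(a),np.sin(a),0],[np.sin(a),-np.cos(a),0],[0,0,-1]]))
    print("shift tool mm",R.inv().apply(np.array(xyz_mm)-s["eef_pos"]*1000).round(1),"turn deg",np.degrees((R.inv()*T).as_rotvec()).round(2))
    print("t",round(s["time"],2),"pos",(s["eef_pos"]*1000).round(1),"yaw",np.degrees(np.arctan2(*R.as_matrix()[1::-1,0])).round(2),"F",s["ft_force"].round(2),"M",s["torque"].round(3),"w",s["width"].round(4))
E
python3 - <<'E'
from h import *
W=np.load("top0.npz")["W"]
c=np.array([(322,52),(441,42),(453,158),(330,170)])/3.6+[200,120]
p=np.array([W[int(round(v)),int(round(u))] for u,v in c]); print(p.round(3),p.mean(0).round(4))
go([444.5,300,405],-21.7)
E
```

```text
[[ 0.731  0.103  0.008]
 [ 0.739 -0.021  0.004]
 [ 0.615 -0.035 -0.001]
 [ 0.603  0.092  0.002]] [0.672  0.0348 0.0032]
shift tool mm [348.2 192.   -0.9] turn deg [ 0.09 -0.01  6.19]Traceback (most recent call last):
  File "<stdin>", line 5, in <module>
  File "h.py", line 27, in go
    print("t",round(s["time"],2),"pos",(s["eef_pos"]*1000).round(1),"yaw",np.degrees(np.arctan2(*R.as_matrix()[1::-1,0])).round(2),"F",s["ft_force"].round(2),"M",s["torque"].round(3),"w",s["width"].round(4))
                                                                                                                                                                                           ^^^^^^^^^^^^^^^^
AttributeError: 'float' object has no attribute 'round'
```

```bash
sed -i 's/s\["width"\].round(4)/round(s["width"],4)/' h.py
```

Call:
apply_moves(
  moves=[34.8,19.2,0,0,0,0,1,34.8,19.2,0,0,0,0,1,34.8,19.2,0,0,0,0,1,34.8,19.2,0,0,0,0,1,34.8,19.2,0,0,0,0,1,34.8,19.2,0,0,0,0,1,34.8,19.2,0,0,0,0,1,34.8,19.2,0,0,0,0,1,34.8,19.2,0,0,0,0,1,35,19.2,0,0,0,6.2,1,0,0,0,0,0,0,1,0,0,0,0,0,0,1],
  grip_force=70,
)

```text
time: 1.3
eef_pos: [0.4451, 0.2994, 0.4042]
eef_rot: [3.084, -0.594, -0.001]
ft_force: [-0.6, 1.1, -0.5]
width: 0.0854
```

```bash
python3 -c "
from h import *
go([444.5,300,190],-21.7)"
```

```text
shift tool mm [ -0.7  -0.6 214.2] turn deg [ 0.05  0.03 -0.1 ]
t 1.3 pos [445.1 299.4 404.2] yaw -21.8 F [-0.6   1.14 -0.45] M [0.043 0.029 0.028] w 0.0854
```

Call:
apply_moves(
  moves=[-0.5,-0.5,35,0,0,0,1,0,0,35,0,0,0,1,0,0,35,0,0,0,1,0,0,35,0,0,0,1,0,0,30,0,0,0,1,0,0,25,0,0,0,1,0,0,14,0,0,0,1,0,0,5,0,0,0,1,0,0,0,0,0,0,1],
)

```text
time: 2.2
eef_pos: [0.4441, 0.3011, 0.1908]
eef_rot: [3.085, -0.59, 0.0]
ft_force: [0.0, 0.0, 0.7]
width: 0.0852
```

Call:
apply_moves(
  moves=[0,0,0,0,0,0,-1,0,0,0,0,0,0,-1,0,0,0,0,0,0,-1,0,0,0,0,0,0,-1,0,0,0,0,0,0,-1,0,0,0,0,0,0,-1,0,0,0,0,0,0,-1,0,0,0,0,0,0,-1],
)

```text
time: 3.0
eef_pos: [0.4447, 0.3011, 0.1924]
eef_rot: [-3.083, 0.591, -0.002]
ft_force: [-2.1, 0.1, 5.5]
width: 0.0594
```

```bash
python3 -c "
from h import *
go([444.5,300,190],-21.7)"
```

```text
shift tool mm [0.2 1.1 2.4] turn deg [-0.13 -0.07  0.  ]
t 3.0 pos [444.7 301.1 192.4] yaw -21.7 F [-2.09  0.06  5.51] M [-0.116  0.656 -0.003] w 0.0594
```

Call:
apply_moves(
  moves=[0,0,-10,0,0,0,-1,0,0,-25,0,0,0,-1,0,0,-30,0,0,0,-1,0,0,-30,0,0,0,-1,0,0,-25,0,0,0,-1,0,0,0,0,0,0,-1,0,0,0,0,0,0,-1,0,0,0,0,0,0,-1,0,0,0,0,0,0,-1],
)

```text
time: 3.9
eef_pos: [0.4441, 0.3004, 0.3088]
eef_rot: [3.083, -0.592, -0.003]
ft_force: [-0.4, -0.2, -3.1]
width: 0.0591
```

```bash
python3 -c "
from h import *
go([444.5,300,310],-21.7)"
```

```text
shift tool mm [ 0.5  0.2 -1.2] turn deg [ 0.17  0.07 -0.03]
t 3.9 pos [444.1 300.4 308.8] yaw -21.73 F [-0.38 -0.22 -3.11] M [ 0.033 -0.026 -0.005] w 0.0591
```

Call:
apply_moves(
  moves=[45,0,0,0,0,0,-1,-45,0,0,0,0,0,-1,-45,0,0,0,0,0,-1,45,0,0,0,0,0,-1,45,0,0,0,0,0,-1,-45,0,0,0,0,0,-1,-45,0,0,0,0,0,-1,45,0,0,0,0,0,-1,45,0,0,0,0,0,-1,-45,0,0,0,0,0,-1,0,0,0,0,0,0,-1],
)

```text
time: 5.0
eef_pos: [0.444, 0.3, 0.307]
eef_rot: [3.079, -0.596, -0.007]
ft_force: [0.3, 0.5, -3.5]
width: 0.0592
```

Call:
apply_moves(
  moves=[0,0,0,0,0,0,-1,0,0,0,0,0,0,-1,0,0,0,0,0,0,-1,0,0,0,0,0,0,-1,0,0,0,0,0,0,-1,0,0,0,0,0,0,-1],
)

```text
time: 5.6
eef_pos: [0.4443, 0.3007, 0.3108]
eef_rot: [-3.085, 0.592, -0.0]
ft_force: [-0.2, 0.3, -4.1]
width: 0.0591
```

```bash
python3 -c "
from h import *
go([444.5,300,310],-21.7)"
```

```text
shift tool mm [0.4 0.5 0.8] turn deg [-0.   -0.01 -0.01]
t 5.6 pos [444.3 300.7 310.8] yaw -21.71 F [-0.2   0.33 -4.06] M [-0.032 -0.031 -0.044] w 0.0591
```

```bash
cat >> h.py <<'E'
def avg(n=8):
    L=[]
    for _ in range(n):
        imaging.camera("top"); s=observe(); R=Ro.from_rotvec(s["eef_rot"])
        L.append(np.r_[s["ft_force"][2],R.inv().apply(s["torque"])])
    L=np.array(L); print("t",round(s["time"],2),"Fz,Mtool",L.mean(0).round(3),"sd",L.std(0).round(3),"w",round(s["width"],4))
E
python3 -c "
from h import *
avg()"
```

```text
t 6.0 Fz,Mtool [-3.666e+00 -2.000e-02  2.000e-03 -2.600e-02] sd [0.443 0.029 0.034 0.022] w 0.0593
```

Call:
apply_moves(
  moves=[-45,0,0,0,0,0,-1,45,0,0,0,0,0,-1,45,0,0,0,0,0,-1,-45,0,0,0,0,0,-1,-45,0,0,0,0,0,-1,45,0,0,0,0,0,-1,0,0,0,0,0,0,-1,0,0,0,0,0,0,-1,0,0,0,0,0,0,-1,0,0,0,0,0,0,-1,0,0,0,0,0,0,-1],
)

```text
time: 7.1
eef_pos: [0.4444, 0.3004, 0.3108]
eef_rot: [-3.085, 0.593, 0.0]
ft_force: [0.4, -1.0, -3.9]
width: 0.0591
```

```bash
python3 -c "
from h import *
avg()
go([444.5,300,190],-21.7)"
```

```text
t 7.5 Fz,Mtool [-3.731 -0.019 -0.006 -0.006] sd [0.895 0.058 0.199 0.022] w 0.059
shift tool mm [  0.4   0.5 120.7] turn deg [ 0.01  0.   -0.02]
t 7.5 pos [444.3 300.6 310.7] yaw -21.72 F [-0.75  0.94 -4.19] M [-0.004  0.014 -0.007] w 0.059
```

```bash
sed -i 's/    L=np.array(L); print(/    L=np.array(L); print("My",L[:,2].round(2)); print("med",np.median(L,0).round(3),/' h.py; python3 -c "
from h import *
avg(10)"
```

```text
My [-0.17  0.28 -0.3   0.29 -0.21  0.03  0.09 -0.22  0.32 -0.26]
med [-3.477  0.004 -0.074  0.005] t 8.0 Fz,Mtool [-3.685  0.007 -0.015  0.008] sd [1.038 0.039 0.234 0.034] w 0.0594
```

Call:
apply_moves(
  moves=[0,0,0,0,0,0,-1,0,0,0,0,0,0,-1,0,0,0,0,0,0,-1,0,0,0,0,0,0,-1,0,0,0,0,0,0,-1,0,0,0,0,0,0,-1,0,0,0,0,0,0,-1,0,0,0,0,0,0,-1],
)

```text
time: 8.8
eef_pos: [0.4443, 0.3006, 0.3107]
eef_rot: [3.085, -0.592, -0.0]
ft_force: [-0.9, 0.0, -4.4]
width: 0.0595
```

```bash
python3 -c "
from h import *
avg(12)"
```

```text
My [-0.3   0.31 -0.26  0.18 -0.01 -0.16  0.28 -0.31  0.31 -0.17  0.13  0.14]
med [-3.636e+00  2.000e-03  6.200e-02  1.400e-02] t 9.4 Fz,Mtool [-3.48  -0.004  0.013  0.007] sd [0.9   0.062 0.233 0.025] w 0.0594
```

Call:
apply_moves(
  moves=[0.4,0.5,20,0,0,0,-1,0,0,30,0,0,0,-1,0,0,30,0,0,0,-1,0,0,20,0,0,0,-1,0,0,10,0,0,0,-1,0,0,5,0,0,0,-1,0,0,3,0,0,0,-1,0,0,1,0,0,0,-1,0,0,0,0,0,0,-1,0,0,0,0,0,0,-1],
)

```text
time: 10.4
eef_pos: [0.4447, 0.3002, 0.1925]
eef_rot: [-3.084, 0.591, -0.001]
ft_force: [0.3, -0.2, -3.6]
width: 0.0593
```

```bash
python3 -c "
from h import *
go([444.5,300,190],-21.7)"
```

```text
shift tool mm [-0.1  0.3  2.5] turn deg [-0.07 -0.03 -0.01]
t 10.4 pos [444.7 300.2 192.5] yaw -21.71 F [ 0.26 -0.18 -3.59] M [ 0.003  0.004 -0.067] w 0.0593
```

Call:
apply_moves(
  moves=[0,0,1,0,0,0,-1,0,0,0.6,0,0,0,-1,0,0,0,0,0,0,-1],
)

```text
time: 10.7
eef_pos: [0.4449, 0.3003, 0.1925]
eef_rot: [-3.084, 0.591, -0.003]
ft_force: [-5.3, -1.5, 7.6]
width: 0.0596
```

Call:
apply_moves(
  moves=[0,0,0,0,0,0,0.2,0,0,0,0,0,0,1,0,0,0,0,0,0,1,0,0,0,0,0,0,1,0,0,0,0,0,0,1,0,0,0,0,0,0,1],
)

```text
time: 11.3
eef_pos: [0.4446, 0.3, 0.19]
eef_rot: [3.085, -0.592, 0.0]
ft_force: [0.4, 0.7, 0.3]
width: 0.0853
```

Call:
apply_moves(
  moves=[0,0,-10,0,0,0,1,0,0,-25,0,0,0,1,0,0,-35,0,0,0,1,0,0,-35,0,0,0,1,0,0,-35,0,0,0,1,0,0,-10,0,0,0,1,0,0,0,0,0,0,1],
)

```text
time: 12.0
eef_pos: [0.4447, 0.3001, 0.3428]
eef_rot: [-3.082, 0.591, -0.004]
ft_force: [0.7, 0.4, -0.2]
width: 0.0857
```

```bash
python3 -c "
from h import *
c=imaging.camera('scene'); print(tins(c,[(415,235),(328,194)])[0]); c=imaging.camera('top'); print(tins(c,[(233,208)]))
go([433,16.5,340],-13.4)"
```

```text
(array([444.8, 301.6, 125.6,  64.4, -21.4]), 877, np.float64(0.0597))
[(array([419.2, 310.1,  67.7,  61.9, -22. ]), 323, np.float64(0.0602))]
shift tool mm [ 94.4 267.5  -0.7] turn deg [ 0.05  0.06 -8.32]
t 12.1 pos [444.3 300.  339.1] yaw -21.72 F [-0.07  0.83 -1.45] M [ 0.009  0.029 -0.018] w 0.0855
```

Call:
apply_moves(
  moves=[13.5,38.2,0,0,0,0,1,13.5,38.2,0,0,0,0,1,13.5,38.2,0,0,0,0,1,13.5,38.2,0,0,0,0,1,13.5,38.2,0,0,0,0,1,13.5,38.2,0,0,0,0,1,13.4,38.3,0,0,0,-8.3,1,0,0,0,0,0,0,1,0,0,0,0,0,0,1],
)

```text
time: 13.0
eef_pos: [0.4332, 0.0178, 0.3387]
eef_rot: [3.117, -0.383, -0.003]
ft_force: [1.1, 0.5, 0.4]
width: 0.0856
```

```bash
python3 -c "
from h import *
go([433,16.5,190.5],-13.4)
avg(4)"
```

```text
shift tool mm [  0.4   1.2 148.2] turn deg [ 0.07  0.11 -0.6 ]
t 13.0 pos [433.2  17.8 338.7] yaw -14.0 F [1.05 0.51 0.35] M [0.073 0.011 0.032] w 0.0856
My [-0.   -0.01 -0.04 -0.02]
med [-0.311  0.037 -0.018  0.014] t 13.2 Fz,Mtool [-0.196  0.029 -0.02   0.006] sd [0.553 0.022 0.012 0.02 ] w 0.0855
```

Call:
apply_moves(
  moves=[0,0.5,35,0,0,0,1,0,0,35,0,0,0,1,0,0,30,0,0,0,1,0,0,25,0,0,0,1,0,0,15,0,0,0,1,0,0,8,0,0,0,1,0,0,0,0,0,0,1],
)

```text
time: 13.9
eef_pos: [0.4331, 0.0185, 0.1912]
eef_rot: [3.118, -0.377, -0.003]
ft_force: [0.8, -0.0, 1.0]
width: 0.0855
```

Call:
apply_moves(
  moves=[0,0,0,0,0,0,-1,0,0,0,0,0,0,-1,0,0,0,0,0,0,-1,0,0,0,0,0,0,-1,0,0,0,0,0,0,-1,0,0,0,0,0,0,-1,0,0,0,0,0,0,-1,0,0,0,0,0,0,-1],
)

```text
time: 14.7
eef_pos: [0.4338, 0.0183, 0.1936]
eef_rot: [-3.118, 0.377, -0.004]
ft_force: [-0.5, 1.8, 6.0]
width: 0.0594
```

```bash
python3 -c "
from h import *
go([433,16.5,190.5],-13.4)"
```

```text
shift tool mm [-0.4  1.9  3.1] turn deg [-0.06 -0.12 -0.4 ]
t 14.7 pos [433.8  18.3 193.6] yaw -13.8 F [-0.54  1.84  5.96] M [ 0.116  0.522 -0.015] w 0.0594
```

Call:
apply_moves(
  moves=[0,0,-10,0,0,0,-1,0,0,-25,0,0,0,-1,0,0,-30,0,0,0,-1,0,0,-30,0,0,0,-1,0,0,-25,0,0,0,-1,0,0,0,0,0,0,-1,0,0,0,0,0,0,-1,0,0,0,0,0,0,-1,0,0,0,0,0,0,-1,0,0,0,0,0,0,-1],
)

```text
time: 15.7
eef_pos: [0.4332, 0.018, 0.3111]
eef_rot: [3.118, -0.378, -0.003]
ft_force: [0.2, -0.4, -3.1]
width: 0.0598
```

```bash
python3 -c "
from h import *
go([433,16.5,310],-13.4)
avg(8)"
```

```text
shift tool mm [0.2 1.5 1.1] turn deg [ 0.07  0.08 -0.42]
t 15.7 pos [433.2  18.  311.1] yaw -13.82 F [ 0.18 -0.35 -3.11] M [-0.049 -0.032  0.022] w 0.0598
My [-0.    0.02  0.01 -0.04  0.01  0.1  -0.01 -0.03]
med [-3.452  0.02   0.004 -0.011] t 16.1 Fz,Mtool [-3.473  0.017  0.009 -0.015] sd [0.411 0.028 0.039 0.033] w 0.0598
```

Call:
apply_moves(
  moves=[45,0,0,0,0,0,-1,-45,0,0,0,0,0,-1,-45,0,0,0,0,0,-1,45,0,0,0,0,0,-1,45,0,0,0,0,0,-1,-45,0,0,0,0,0,-1,-45,0,0,0,0,0,-1,45,0,0,0,0,0,-1,45,0,0,0,0,0,-1,-45,0,0,0,0,0,-1,0,0,0,0,0,0,-1,0,0,0,0,0,0,-1],
)

```text
time: 17.3
eef_pos: [0.4338, 0.0183, 0.3106]
eef_rot: [3.116, -0.377, -0.004]
ft_force: [-0.0, -1.0, -2.7]
width: 0.0588
```

```bash
python3 -c "
from h import *
avg(14)"
```

```text
My [ 0.05  0.01  0.03  0.    0.04  0.02  0.05  0.07  0.06 -0.02  0.01  0.02
  0.    0.02]
med [-3.515 -0.034  0.022 -0.015] t 18.0 Fz,Mtool [-3.483 -0.026  0.027 -0.013] sd [0.639 0.026 0.025 0.022] w 0.059
```

Call:
apply_moves(
  moves=[-45,0,0,0,0,0,-1,45,0,0,0,0,0,-1,45,0,0,0,0,0,-1,-45,0,0,0,0,0,-1,-45,0,0,0,0,0,-1,45,0,0,0,0,0,-1,0,0,0,0,0,0,-1,0,0,0,0,0,0,-1],
)

```text
time: 18.8
eef_pos: [0.4329, 0.018, 0.3124]
eef_rot: [-3.118, 0.378, -0.001]
ft_force: [7.3, 0.4, -1.9]
width: 0.059
```

```bash
python3 -c "
from h import *
avg(14)
go([433,17,192],-13.4)"
```

```text
My [-0.12 -0.04 -0.08 -0.1  -0.12 -0.05 -0.05 -0.03 -0.02 -0.05 -0.07 -0.07
 -0.13 -0.04]
med [-3.384e+00 -6.000e-03 -5.800e-02 -1.000e-03] t 19.5 Fz,Mtool [-3.423 -0.01  -0.068 -0.004] sd [0.506 0.027 0.035 0.029] w 0.059
shift tool mm [-1.000e-01  1.100e+00  1.201e+02] turn deg [ 0.01  0.   -0.43]
t 19.5 pos [433.3  18.  312.1] yaw -13.83 F [ 0.18  0.26 -3.33] M [0.032 0.032 0.046] w 0.059
```

The middle tin's moment about its width went from +0.027 to −0.068 N m when the shake ended the other way, so something in it moved. I'll set it back and test the right tin.

Call:
apply_moves(
  moves=[0,1,20,0,0,0,-1,0,0,30,0,0,0,-1,0,0,30,0,0,0,-1,0,0,20,0,0,0,-1,0,0,10,0,0,0,-1,0,0,5,0,0,0,-1,0,0,3,0,0,0,-1,0,0,1,0,0,0,-1,0,0,1,0,0,0,-1,0,0,0,0,0,0,-1],
)

```text
time: 20.5
eef_pos: [0.4336, 0.0172, 0.1943]
eef_rot: [-3.119, 0.378, -0.003]
ft_force: [-4.0, 0.7, 5.4]
width: 0.0592
```

```bash
python3 -c "
from h import *
go([433,17,192],-13.4)"
```

```text
shift tool mm [-0.5  0.3  2.3] turn deg [-0.02 -0.11 -0.41]
t 20.5 pos [433.6  17.2 194.3] yaw -13.81 F [-3.96  0.67  5.38] M [-0.15   1.857 -0.101] w 0.0592
```

Call:
apply_moves(
  moves=[0,0,0,0,0,0,0.2,0,0,0,0,0,0,1,0,0,0,0,0,0,1,0,0,0,0,0,0,1,0,0,0,0,0,0,1,0,0,0,0,0,0,1],
)

```text
time: 21.1
eef_pos: [0.4331, 0.0171, 0.1922]
eef_rot: [3.119, -0.378, 0.0]
ft_force: [0.3, 0.3, -0.2]
width: 0.0855
```

Call:
apply_moves(
  moves=[0,0,-10,0,0,0,1,0,0,-25,0,0,0,1,0,0,-35,0,0,0,1,0,0,-35,0,0,0,1,0,0,-35,0,0,0,1,0,0,-10,0,0,0,1,0,0,0,0,0,0,1],
)

```text
time: 21.8
eef_pos: [0.4333, 0.0171, 0.3445]
eef_rot: [-3.117, 0.378, -0.005]
ft_force: [-0.1, 1.4, -0.9]
width: 0.0852
```

```bash
python3 -c "
from h import *
c=imaging.camera('scene'); print(tins(c,[(415,235),(328,194)])); 
go([459,-273.7,340],6)"
```

```text
[(array([444.5, 301.4, 125.7,  63.6, -21.9]), 884, np.float64(0.0596)), (array([435.5,  18.2, 127.2,  64.2, -15.1]), 722, np.float64(0.0596))]
shift tool mm [ 94.7 276.2   2.2] turn deg [ -0.05  -0.04 -19.82]
t 21.85 pos [433.   17.1 342.4] yaw -13.82 F [-0.12  0.49 -0.8 ] M [ 0.015  0.056 -0.016] w 0.085
```

Call:
apply_moves(
  moves=[13.5,39.5,0,0,0,0,1,13.5,39.5,0,0,0,0,1,13.5,39.5,0,0,0,0,1,13.5,39.5,0,0,0,0,1,13.5,39.5,0,0,0,0,1,13.5,39.5,0,0,0,0,1,13.7,39.2,2,0,0,0,1,0,0,0,0,0,-6.6,1,0,0,0,0,0,-6.6,1,0,0,0,0,0,-6.6,1,0,0,0,0,0,0,1,0,0,0,0,0,0,1],
)

```text
time: 23.05
eef_pos: [0.4589, -0.2736, 0.3388]
eef_rot: [-3.137, -0.159, 0.003]
ft_force: [-0.4, 0.2, -0.3]
width: 0.085
```

```bash
python3 -c "
from h import *
c=imaging.camera('top'); print(tins(c,[(233,208),(312,211)]))
go([459,-273.7,191.5],6)"
```

```text
[(array([444.8, 300.3, 123.2,  63.3, -21.1]), 600, np.float64(0.0599)), (array([434.2,  17. , 122.1,  61.6, -14.2]), 547, np.float64(0.0597))]
shift tool mm [  0.2   0.2 147.7] turn deg [-0.03  0.08 -0.17]
t 23.1 pos [ 458.9 -273.6  339.2] yaw 5.83 F [-0.26  0.16 -0.48] M [-0.033  0.047  0.022] w 0.0852
```

Call:
apply_moves(
  moves=[0,0,35,0,0,0,1,0,0,35,0,0,0,1,0,0,30,0,0,0,1,0,0,25,0,0,0,1,0,0,15,0,0,0,1,0,0,7.5,0,0,0,1,0,0,0,0,0,0,1],
)

```text
time: 23.8
eef_pos: [0.459, -0.2737, 0.1922]
eef_rot: [-3.137, -0.163, 0.002]
ft_force: [0.1, -0.1, -0.6]
width: 0.0854
```

Call:
apply_moves(
  moves=[0,0,0,0,0,0,-1,0,0,0,0,0,0,-1,0,0,0,0,0,0,-1,0,0,0,0,0,0,-1,0,0,0,0,0,0,-1,0,0,0,0,0,0,-1,0,0,0,0,0,0,-1,0,0,0,0,0,0,-1],
)

```text
time: 24.6
eef_pos: [0.4597, -0.274, 0.1945]
eef_rot: [3.136, 0.164, 0.005]
ft_force: [0.7, 1.3, 6.3]
width: 0.0594
```

```bash
python3 -c "
from h import *
go([459,-273.7,191.5],6)"
```

```text
shift tool mm [-0.7 -0.3  3. ] turn deg [ 0.1  -0.16 -0.01]
t 24.6 pos [ 459.7 -274.   194.5] yaw 5.99 F [0.66 1.25 6.27] M [ 0.304 -0.015 -0.023] w 0.0594
```

Call:
apply_moves(
  moves=[0,0,-10,0,0,0,-1,0,0,-25,0,0,0,-1,0,0,-30,0,0,0,-1,0,0,-30,0,0,0,-1,0,0,-25,0,0,0,-1,0,0,0,0,0,0,-1,0,0,0,0,0,0,-1,0,0,0,0,0,0,-1,0,0,0,0,0,0,-1,0,0,0,0,0,0,-1],
)

```text
time: 25.6
eef_pos: [0.4589, -0.2737, 0.3114]
eef_rot: [-3.137, -0.164, 0.003]
ft_force: [-0.5, -0.2, -3.6]
width: 0.0592
```

```bash
python3 -c "
from h import *
go([459,-273.7,310],6)
avg(8)"
```

```text
shift tool mm [0.1 0.1 1.4] turn deg [-0.04  0.11 -0.02]
t 25.6 pos [ 458.9 -273.7  311.4] yaw 5.98 F [-0.46 -0.21 -3.65] M [-0.004  0.02  -0.019] w 0.0592
My [ 0.04  0.06  0.05 -0.04  0.01 -0.01 -0.01  0.04]
med [-3.588 -0.026  0.023  0.01 ] t 26.0 Fz,Mtool [-3.645 -0.023  0.017  0.004] sd [0.474 0.024 0.031 0.034] w 0.0591
```

Call:
apply_moves(
  moves=[45,0,0,0,0,0,-1,-45,0,0,0,0,0,-1,-45,0,0,0,0,0,-1,45,0,0,0,0,0,-1,45,0,0,0,0,0,-1,-45,0,0,0,0,0,-1,-45,0,0,0,0,0,-1,45,0,0,0,0,0,-1,45,0,0,0,0,0,-1,-45,0,0,0,0,0,-1,0,0,0,0,0,0,-1,0,0,0,0,0,0,-1],
)

```text
time: 27.2
eef_pos: [0.4592, -0.2739, 0.3115]
eef_rot: [-3.137, -0.163, 0.004]
ft_force: [0.6, 0.3, -2.8]
width: 0.0591
```

```bash
python3 -c "
from h import *
avg(14)"
```

```text
My [ 0.05 -0.01 -0.06 -0.01  0.02  0.02  0.05 -0.   -0.03 -0.03  0.02 -0.02
 -0.03  0.04]
med [-3.438 -0.014 -0.004 -0.006] t 27.9 Fz,Mtool [-3.454e+00 -1.300e-02  1.000e-03 -3.000e-03] sd [0.499 0.03  0.031 0.034] w 0.059
```

Call:
apply_moves(
  moves=[-45,0,0,0,0,0,-1,45,0,0,0,0,0,-1,45,0,0,0,0,0,-1,-45,0,0,0,0,0,-1,-45,0,0,0,0,0,-1,45,0,0,0,0,0,-1,0,0,0,0,0,0,-1,0,0,0,0,0,0,-1],
)

```text
time: 28.7
eef_pos: [0.4592, -0.2736, 0.3125]
eef_rot: [3.137, 0.164, -0.001]
ft_force: [-0.2, 0.2, -3.0]
width: 0.0595
```

```bash
python3 -c "
from h import *
avg(14)
go([459,-273.7,192],6)"
```

```text
My [-0.01 -0.03 -0.04  0.04  0.    0.02  0.07  0.02  0.04  0.02 -0.02 -0.04
 -0.03 -0.03]
med [-3.341e+00 -6.000e-03 -2.000e-03 -1.500e-02] t 29.4 Fz,Mtool [-3.418e+00 -1.000e-03  1.000e-03 -1.200e-02] sd [0.334 0.028 0.034 0.019] w 0.0593
shift tool mm [-0.000e+00 -1.000e-01  1.207e+02] turn deg [ 0.01 -0.   -0.03]
t 29.4 pos [ 459.  -273.8  312.7] yaw 5.97 F [-0.25 -0.31 -3.38] M [-0.005  0.031  0.031] w 0.0593
```

The right tin reads 0.001 N m after both shakes, so its contents are packed. I'll set it back.

Call:
apply_moves(
  moves=[0,0,20,0,0,0,-1,0,0,30,0,0,0,-1,0,0,30,0,0,0,-1,0,0,20,0,0,0,-1,0,0,10,0,0,0,-1,0,0,5,0,0,0,-1,0,0,3,0,0,0,-1,0,0,1,0,0,0,-1,0,0,0.7,0,0,0,-1,0,0,0,0,0,0,-1],
)

```text
time: 30.4
eef_pos: [0.4595, -0.2739, 0.1946]
eef_rot: [3.136, 0.164, 0.003]
ft_force: [-2.2, 1.9, 1.8]
width: 0.0592
```

```bash
python3 -c "
from h import *
go([459,-273.7,192],6)"
```

```text
shift tool mm [-0.5 -0.3  2.6] turn deg [ 0.08 -0.11 -0.01]
t 30.4 pos [ 459.5 -273.9  194.6] yaw 5.99 F [-2.21  1.9   1.77] M [ 0.462  0.616 -0.05 ] w 0.0592
```

Call:
apply_moves(
  moves=[0,0,0.5,0,0,0,-1,0,0,0,0,0,0,0.2,0,0,0,0,0,0,1,0,0,0,0,0,0,1,0,0,0,0,0,0,1,0,0,0,0,0,0,1,0,0,0,0,0,0,1],
)

```text
time: 31.1
eef_pos: [0.459, -0.2738, 0.1924]
eef_rot: [3.137, 0.164, -0.0]
ft_force: [-0.7, 0.1, 0.0]
width: 0.0853
```

Call:
apply_moves(
  moves=[0,0,-10,0,0,0,1,0,0,-25,0,0,0,1,0,0,-35,0,0,0,1,0,0,-35,0,0,0,1,0,0,-35,0,0,0,1,0,0,-10,0,0,0,1,0,0,0,0,0,0,1],
)

```text
time: 31.8
eef_pos: [0.4592, -0.2738, 0.3452]
eef_rot: [3.136, 0.164, 0.007]
ft_force: [0.8, 0.8, -0.5]
width: 0.0856
```

```bash
python3 -c "
from h import *
go([433.7,17,340],-14)"
```

```text
shift tool mm [   4.9 -291.9    4.7] turn deg [ 0.06 -0.25 19.98]
t 31.8 pos [ 459.2 -273.8  345.2] yaw 5.98 F [ 0.84  0.78 -0.49] M [0.04  0.036 0.064] w 0.0856
```

Call:
apply_moves(
  moves=[0.7,-41.7,0,0,0,0,1,0.7,-41.7,0,0,0,0,1,0.7,-41.7,0,0,0,0,1,0.7,-41.7,0,0,0,0,1,0.7,-41.7,0,0,0,0,1,0.7,-41.7,0,0,0,0,1,0.7,-41.7,2,0,0,0,1,0,0,0,0,0,6.6,1,0,0,0,0,0,6.7,1,0,0,0,0,0,6.7,1,0,0,0,0,0,0,1,0,0,0,0,0,0,1],
)

```text
time: 33.0
eef_pos: [0.4334, 0.0171, 0.3394]
eef_rot: [3.118, -0.379, -0.002]
ft_force: [0.1, 0.2, -0.6]
width: 0.0853
```

```bash
python3 -c "
from h import *
c=imaging.camera('top'); print(tins(c,[(233,208),(394,202)]))
go([433.7,17,192],-14)"
```

```text
[(array([0., 0., 0., 0., 0.]), 1, np.float64(0.0)), (array([ 457.7, -274.3,  124.5,   63. ,    5.8]), 594, np.float64(0.0595))]
shift tool mm [  0.4  -0.2 147.6] turn deg [0.04 0.06 0.13]
t 33.05 pos [433.4  17.  339.6] yaw -13.87 F [ 0.69 -0.29  0.06] M [ 0.032 -0.002  0.015] w 0.0854
```

Call:
apply_moves(
  moves=[0,0,35,0,0,0,1,0,0,35,0,0,0,1,0,0,30,0,0,0,1,0,0,25,0,0,0,1,0,0,15,0,0,0,1,0,0,7,0,0,0,1,0,0,0,0,0,0,1],
)

```text
time: 33.75
eef_pos: [0.4333, 0.0168, 0.1926]
eef_rot: [3.117, -0.382, -0.002]
ft_force: [-0.5, 0.5, 0.9]
width: 0.0852
```

Call:
apply_moves(
  moves=[0,0,0,0,0,0,-1,0,0,0,0,0,0,-1,0,0,0,0,0,0,-1,0,0,0,0,0,0,-1,0,0,0,0,0,0,-1,0,0,0,0,0,0,-1,0,0,0,0,0,0,-1,0,0,0,0,0,0,-1],
)

```text
time: 34.55
eef_pos: [0.434, 0.0173, 0.1949]
eef_rot: [-3.117, 0.383, -0.004]
ft_force: [-0.2, 1.5, 6.3]
width: 0.0589
```

Call:
apply_moves(
  moves=[0,0,-10,0,0,0,-1,0,0,-25,0,0,0,-1,0,0,-35,0,0,0,-1,0,0,-35,0,0,0,-1,0,0,-30,0,0,0,-1,0,0,-15,0,0,0,-1,0,0,-3,0,0,0,-1,0,0,0,0,0,0,-1,0,0,0,0,0,0,-1,0,0,0,0,0,0,-1],
)

```text
time: 35.55
eef_pos: [0.4333, 0.0171, 0.3447]
eef_rot: [3.117, -0.383, -0.004]
ft_force: [0.2, -0.6, -3.9]
width: 0.0591
```

```bash
python3 -c "
from h import *
avg(12)
go([672,35,346],-14)"
```

```text
My [-0.04 -0.08 -0.06 -0.07 -0.1  -0.06 -0.05 -0.08 -0.09 -0.1  -0.03 -0.02]
med [-3.395e+00  2.000e-03 -6.400e-02  1.600e-02] t 36.15 Fz,Mtool [-3.28  -0.    -0.065  0.012] sd [0.49  0.026 0.023 0.022] w 0.0594
shift tool mm [227.  -75.2   0.4] turn deg [ 0.   -0.   -0.02]
t 36.15 pos [433.5  17.1 346.4] yaw -14.02 F [ 0.28  0.53 -3.82] M [-0.013  0.028  0.006] w 0.0594
```

Call:
apply_moves(
  moves=[10,-3,0,0,0,0,-1,25,-8,0,0,0,0,-1,30,-10,0,0,0,0,-1,30,-10,0,0,0,0,-1,30,-10,0,0,0,0,-1,30,-10,0,0,0,0,-1,30,-10,0,0,0,0,-1,25,-8,-2,0,0,0,-1,12,-4,0,0,0,0,-1,5,-2.2,0,0,0,0,-1,0,0,0,0,0,0,-1,0,0,0,0,0,0,-1],
)

```text
time: 37.35
eef_pos: [0.6716, 0.0351, 0.3484]
eef_rot: [3.118, -0.383, -0.0]
ft_force: [-0.7, -0.7, -3.4]
width: 0.0596
```

Run:
```python
from h import *
avg(12)
go([672,35,348],-14)
c=imaging.camera("top"); W=cloud(c); cv2.imwrite("pics/top1.png",c["img"][...,::-1])
print(tins(c,[(233,208),(394,202)],W))
c=imaging.camera("scene"); W=cloud(c); cv2.imwrite("pics/scene1.png",c["img"][...,::-1]); print(tins(c,[(415,235),(240,166)],W))
s=W[...,2]; k=(abs(W[...,0]-.672)<.1)&(abs(W[...,1]-.035)<.06)&(s>.1)&(s<.23); print("tin z range",np.percentile(s[k],[1,5,50,95]),k.sum())
```

```text
My [-0.09 -0.06 -0.06 -0.02 -0.07 -0.1  -0.08 -0.01 -0.06 -0.06 -0.06 -0.  ]
med [-3.478 -0.031 -0.058  0.006] t 37.95 Fz,Mtool [-3.418 -0.02  -0.056  0.005] sd [0.252 0.038 0.029 0.028] w 0.0591
shift tool mm [0.1 0.  0.5] turn deg [ 0.   -0.   -0.02]
t 37.95 pos [671.9  35.  348.5] yaw -14.02 F [-0.27 -0.14 -3.58] M [-0.028  0.012 -0.058] w 0.0591
[(array([444.9, 301.2, 124.3,  63.3, -20.3]), 527, np.float64(0.0598)), (array([ 457.9, -273.8,  123.2,   62.9,    6. ]), 596, np.float64(0.0599))]
[(array([446.2, 301.1, 126.1,  63.1, -22.1]), 880, np.float64(0.0597)), (array([ 459.4, -272.6,  126.1,   65. ,    6.1]), 621, np.float64(0.0594))]
tin z range [0.15351865 0.15847984 0.21028161 0.21713493] 1394
```

View pics/scene1.png

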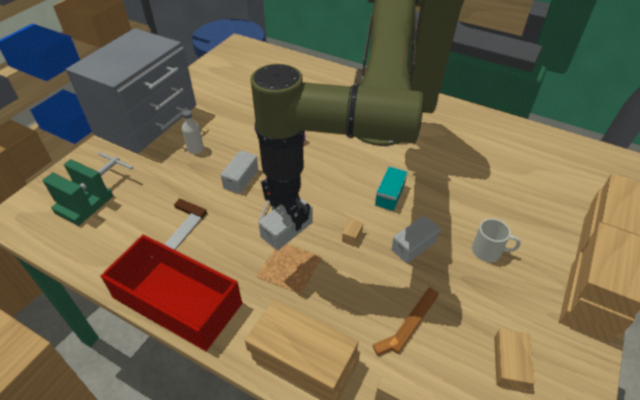

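View pics/top1.png

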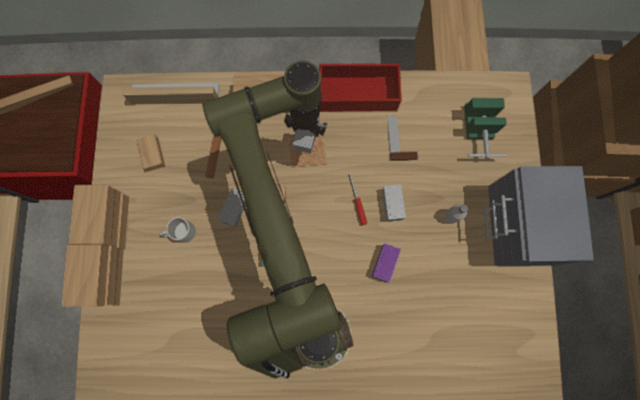

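The scene picture shows the tin level at about (285,225), which puts it above the pad at (290,268). The left and right tins are on their spots, and the bystanders look where they were. Handing in.

```bash
python3 -c "
from h import *
s=observe(); print(s['time'],abs(s['qvel']).max(),s['width']); print(close_job())"
```

```text
38.05 0.0024027125021633916 0.05888262359661199
the job is handed in; nothing more can be done
None
```

I handed the job in at 38 s, with the middle tin held over the cork pad as the one that rattled. I lifted, shook and set back the left, middle and right tins in that order. The strokes were commanded at about 0.45 m/s; I did not measure the speed actually reached.

- **Which tin rattled:** After shakes ending in opposite directions, the middle tin's wrist moment went from +0.03 to −0.07 N m, and it stayed near −0.06 when I lifted it again. The right tin read 0.00 both times.
- **Less certain check:** The left tin averaged about 0 N m both times. However, after its second shake the reading swung by ±0.3 N m for the 2 s or so that I watched, for no reason I could find. Its result is therefore noisier, and the middle tin rests mainly on its own clear shift.
- **Final pose:** The gripper is within 1 mm of my measured pad centre (0.672, 0.035). The tin's underside is about 153 mm above the bench, which is about 149 mm above the pad. It is upright and still, gripped at 59 mm.
- **Everything else:** The left and right tins measured within about 2 mm of where they started. Their angles were within about 1.5°, which is roughly the camera noise. I compared the bystanders by eye in the last two pictures; those in view showed no movement, though the arm hid some of them in each picture.

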